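# Load the curing hood

## Robot

A 6-joint arm with a two-finger parallel gripper is mounted at the origin on a cart in front of the work surface, level with it; the furniture and walls round the work are solid. World frame = base frame: x ahead of the robot, y to its left, z up, the work surface at z = 0. Lengths are in m, angles in rad, forces in N, time in s.
With the tool pointing down it reaches from about 0.25 to 0.8 m from the base axis. Payload 8.5 kg.
Tool frame: the origin (TCP) lies on the centre line of the jaws, within the pads' length; the fingertips stand 25 mm ahead of it and the grasp point (between the pads) lies 6 mm ahead of it (robot.tcp_to_tips is the distance from the TCP to the fingertips, in m); z points along the fingers, y is the line along which they close (so a half turn about z gives the same grasp; the last joint's range is limited). The gripper opens to 85 mm and grips with 20 to 120 N. Pads are 22 mm wide; open, the fingers measure 114 mm over their backs; the gripper's body (76 mm by 85 mm) begins 54 mm behind the grasp point. The pads swing forward as they close: fully open they stand 13 mm farther back than shut.
Start: joints at [-1.307, 0.238, -0.013, 1.319, 0, 1.571], TCP at [0.137, -0.507, 0.256] pointing down, gripper open.
Joint ranges: [-2.66, 2.66], [-1.03, 1.9], [-1.14, 1.46], [-1.82, 2.27], [-1.45, 1.34], [-3.14, 3.14]. Speed limits (rad/s): [2.22, 2.22, 2.79, 3.14, 3.14, 3.14].

## Interface

Orientations are given as a unit quaternion [w, x, y, z].
In Python, from rig import robot, eyes, workorder, nets gives the robot as it stands. The module is installed in compiled form; this text tells all that it offers.
- The arm moves only by the tool step_arm, never from a script. Its argument "plan" is a list of rows, each a list of 3 entries, a list of its own where there are three numbers: the shift along the tool's x, y, z in mm, then the turn, a rotation vector about the tool's x, y, z in rad, then the finger opening in mm, from 0 to 85.4. In form: [[[tx, ty, tz], [ax, ay, az], hand], ...]. A call has 1 to 12 rows; each row is the pose to reach, as a shift and turn from the pose commanded when the call began, along the tool's axes at that moment; what a row does not reach only later rows make up. A row lasts 1/12 s, in which the tool goes at most 41.7 mm and 7.16 degrees, less where a joint would pass 70% of its speed; a pose out of reach is approached as far as the arm can. A call with a gripper value outside its range is refused whole. The fingers move at their own pace and stop on an object; the grip force is fixed at half the most. Time passes only in rows, so rows that repeat a pose let the fingers close. It gives the time, the measured TCP pose, the force, the opening and the grip force at its end, in the units of the state.
- robot.get_obs(): the state, without advancing time (a new reading comes with each control period).
- eyes.get_image(name): name is "scene" or "side" or "wrist"; returns a dict with "color" (384x512x3 uint8, blue, green, red), "camera_matrix" (3x3 intrinsics, pixels), "origin" and "attitude" of the camera in the world. Camera axes: x right, y down, z forward; pixel columns grow to the right and rows downward; lengths in m; the calibration is good to about 2 mm. A picture is of the moment at which its call begins. There is no depth.
- workorder.close_job(): hands the job in; it is judged then, once.
Trained networks look in the newest picture that a camera, given by its name, has taken for a name from the list of things; names that differ only in an ending like _2 or _b are one class to them, and where a whole thing is asked for, a point or a joint stands for the part that bears it (a point fixed in the world has none). Each returns a list of dicts, best first, with "conf" (0 to 1); they miss things now and then, are a little off and sometimes report something else, mostly with a low value. They report only what shows in the picture. A call takes as long as a camera call. They do not tell look-alikes from the thing itself.
- nets.trace(camera, target): "pixels" (384x512 bool, what is visible of it) and "bbox" ([centre column, centre row, width, height] in pixels, round what is visible of it).
The state is a dict: "time": time; "q": joint angles; "qd": joint speeds; "joint_efforts": joint torques, N m; "ee_pos": TCP position; "ee_rot": TCP orientation; "force": force on the tool from outside, world axes, zero at the start; "moment": the same for the moment, N m; "finger_gap": finger opening in m; "grasp_force": force on a finger pad.
Only numpy, scipy, OpenCV 4.12 (cv2) and the standard library are available. Lean on these libraries where they do the work, as an engineer would, in place of code of your own. Each camera call takes 0.05 s, during which the arm holds its last target. There are 200 camera calls.

## Task

Load the curing hood with all the white sample pucks that lie about on the worktop. Roll its thumbwheel until the lock arm stands up clear, draw the carriage fully out to its stop, lay every puck flat in the carriage's tray, push the carriage fully home with the pucks aboard, and roll the thumbwheel back until the lock arm lies level across the carriage's end. Work the lock arm only by its thumbwheel, and leave the petri dish, the spanner and the steel weight alone.

Things in the scene. Friction and masses are not known exactly. Their poses are not given: they have to be found in the camera images.
- mouth (a point): Curing hood: fixed grey tunnel with a clear roof pane, 106 mm wide, 275 long, 90 high. Point on the worktop under the middle of its open mouth. Fixture axes: y into the tunnel (y 0 to 0.275), -y the way the carriage comes out (robot's right), x away from the robot, z up. Its base strip (100 mm wide, 8 mm high) runs from y = -0.335 to 0.275.
- carriage (a joint): Carriage, a shallow aluminium tray sliding in and out of the hood: 0 = fully home in the hood (stop), grows as it is drawn out along -y of the mouth; 0.265 m = fully out (stop). About 2 N of friction; it stays where left. While the lock arm is down it blocks the carriage's end plate.
- tray (a point): Middle of the tray floor, moves with the carriage, axes as the mouth. Floor 22 mm above the worktop, inside 76 mm in x, 250 mm in y, rim 4 mm wide and 5 mm high above the floor. Four flat ring marks for pucks at y = -0.09, -0.03, 0.03, 0.09 (any puck on any mark). Home, the tray is wholly inside the hood, out of reach; fully out, the innermost mark is 45 mm outside the mouth.
- handle (a point): Carriage handle: upright steel tab 36 mm in x, 12 mm thick in y, from 46 to 76 mm above the worktop, on the middle of an 84 mm wide end plate (top 46 mm). This point lies inside the tab, 62 mm above the worktop, 0.175 m in -y from the tray's middle; 45 mm outside the mouth when home.
- wheel_axis (a point): Middle of the thumbwheel: dark knurled steel wheel, 60 mm diameter, 14 mm wide, upright in a grey housing at the far side of the hood near its mouth (x = 0.088, y = 0.036 from the mouth point). Axle along y of the mouth, 40 mm above the worktop; only the top 10 mm of the rim shows above the housing (housing top 60 mm, rim top 70 mm).
- thumbwheel (a joint): Angle of thumbwheel and lock arm, rad: 0 = arm level across the carriage's end (locked, stop), 1.57 = arm upright, 1.9 = leaning back (stop). Rolling the wheel's top away from the robot (+x) raises the arm, towards the robot lowers it; 30 mm of rim = 1 rad. Turns at about 0.04 N m: a fingertip pressed on with 4 to 8 N rolls it by friction. Stays where left.
- lock_arm (a point): Lock arm: steel bar 10 x 10 mm reaching 65 mm from the thumbwheel's axle, turning with it, 58 mm outside the mouth (x = 0.088, y = -0.058 from the mouth point). This point lies on the axle. Moved only by rolling the thumbwheel.
- puck_0_c (a point): Sample puck: plain white disc, 52 mm diameter, 20 mm thick, about 35 g, flat on the worktop; grasp across its rim. Point at its centre, 10 mm above its underside. Two to four such pucks are present; absent ones read None from the start.
- puck_0: Puck as above, given by a point at the centre of its underside.
- puck_1_c (a point): Sample puck: plain white disc, 52 mm diameter, 20 mm thick, about 35 g, flat on the worktop; grasp across its rim. Point at its centre, 10 mm above its underside. Two to four such pucks are present; absent ones read None from the start.
- puck_1: Puck as above, given by a point at the centre of its underside.
- puck_2_c (a point): Sample puck: plain white disc, 52 mm diameter, 20 mm thick, about 35 g, flat on the worktop; grasp across its rim. Point at its centre, 10 mm above its underside. Two to four such pucks are present; absent ones read None from the start.
- puck_2: Puck as above, given by a point at the centre of its underside.
- puck_3_c (a point): Sample puck: plain white disc, 52 mm diameter, 20 mm thick, about 35 g, flat on the worktop; grasp across its rim. Point at its centre, 10 mm above its underside. Two to four such pucks are present; absent ones read None from the start.
- puck_3: Puck as above, given by a point at the centre of its underside.
- petri_dish: Bystander: a lidded glass petri dish, 67 mm in diameter, 17 mm high, origin at the middle of its underside. To be left alone.
- spanner: Bystander: an open-ended spanner lying flat, 22 x 143 x 5 mm (long axis y), origin at the middle of its underside. To be left alone.
- steel_weight: Bystander: a turned steel weight with a bore, 42 mm in diameter, 24 mm high, origin at the middle of its underside. To be left alone.
There are look-alikes about, which are no part of the job. Leave any blue or green look-alike of the puck_2 alone. Leave any brown look-alike of the puck_3 alone.

How it is judged:
On the way, in this order (a step that is already met when the one before it is completed fails the run):
1. the lock arm has been rolled up clear (value of joint thumbwheel above 1.3 rad), for 0.2 s.
2. the carriage is drawn fully out (value of joint carriage above 0.255 m), for 0.2 s.
3. every puck lies flat in the tray of the drawn-out carriage (value of joint carriage above 0.22 m and x of puck_0_c in the frame of tray between -0.015 and 0.015 m and y of puck_0_c in the frame of tray between -0.102 and 0.102 m and z of puck_0_c in the frame of tray between 0.006 and 0.0135 m and (angle between puck_0_c's own z axis and vertical below 0.1 rad or angle between puck_0_c's own z axis and vertical above 3.04 rad) and x of puck_1_c in the frame of tray between -0.015 and 0.015 m and y of puck_1_c in the frame of tray between -0.102 and 0.102 m and z of puck_1_c in the frame of tray between 0.006 and 0.0135 m and (angle between puck_1_c's own z axis and vertical below 0.1 rad or angle between puck_1_c's own z axis and vertical above 3.04 rad) and x of puck_2_c in the frame of tray between -0.015 and 0.015 m and y of puck_2_c in the frame of tray between -0.102 and 0.102 m and z of puck_2_c in the frame of tray between 0.006 and 0.0135 m and (angle between puck_2_c's own z axis and vertical below 0.1 rad or angle between puck_2_c's own z axis and vertical above 3.04 rad) and x of puck_3_c in the frame of tray between -0.015 and 0.015 m and y of puck_3_c in the frame of tray between -0.102 and 0.102 m and z of puck_3_c in the frame of tray between 0.006 and 0.0135 m and (angle between puck_3_c's own z axis and vertical below 0.1 rad or angle between puck_3_c's own z axis and vertical above 3.04 rad)), for 0.2 s.
4. the carriage is pushed fully home with the pucks aboard (value of joint carriage below 0.006 m and x of puck_0_c in the frame of tray between -0.015 and 0.015 m and y of puck_0_c in the frame of tray between -0.102 and 0.102 m and z of puck_0_c in the frame of tray between 0.006 and 0.0135 m and (angle between puck_0_c's own z axis and vertical below 0.1 rad or angle between puck_0_c's own z axis and vertical above 3.04 rad) and x of puck_1_c in the frame of tray between -0.015 and 0.015 m and y of puck_1_c in the frame of tray between -0.102 and 0.102 m and z of puck_1_c in the frame of tray between 0.006 and 0.0135 m and (angle between puck_1_c's own z axis and vertical below 0.1 rad or angle between puck_1_c's own z axis and vertical above 3.04 rad) and x of puck_2_c in the frame of tray between -0.015 and 0.015 m and y of puck_2_c in the frame of tray between -0.102 and 0.102 m and z of puck_2_c in the frame of tray between 0.006 and 0.0135 m and (angle between puck_2_c's own z axis and vertical below 0.1 rad or angle between puck_2_c's own z axis and vertical above 3.04 rad) and x of puck_3_c in the frame of tray between -0.015 and 0.015 m and y of puck_3_c in the frame of tray between -0.102 and 0.102 m and z of puck_3_c in the frame of tray between 0.006 and 0.0135 m and (angle between puck_3_c's own z axis and vertical below 0.1 rad or angle between puck_3_c's own z axis and vertical above 3.04 rad)), for 0.2 s.
5. the lock arm is rolled down level (value of joint thumbwheel below 0.12 rad), for 0.2 s.
At the end, for the whole second after the job is handed in: Every puck that is present lies flat in the carriage's tray (on its floor, within the rim, tilt under 0.1 rad, at rest), the carriage is within 6 mm of fully home, and the lock arm is within 0.12 rad of level (all of step 4 and value of joint thumbwheel below 0.12 rad and linear speed of each of puck_0, puck_1, puck_2, puck_3 below 0.02 m/s); the robot touches nothing.
It fails at once if the petri dish was moved more than 20 mm (distance of petri_dish from where it was at the start of the episode above 0.02 m).
It fails at once if the spanner was moved more than 20 mm (distance of spanner from where it was at the start of the episode above 0.02 m).
It fails at once if the single steel weight was moved more than 20 mm (distance of steel_weight from where it was at the start of the episode above 0.02 m).
It fails at once if the lock arm was pushed directly with the fingers (contact force between the fingers and thumbwheel_c1 above 3 N).
Of puck_0, puck_1, puck_2, puck_3 only 2 to 4 are there at a start; the rules pass over those that are not, and their reading is None.
At some moment in a run one of puck_0, puck_1, puck_2, puck_3 may be knocked a few centimetres aside while the robot is not near it.
Once in a run the grip may slacken for a moment while it holds something.
It also fails if it takes over 210 s, if anything falls off the work surface, if the arm or the gripper's body presses on something with over 40 N, if the wrist force passes 120 N, or if a joint passes its speed limit or range.

## Working session

There is one attempt and no reset: what is moved stays moved. The work goes in short steps, Python scripts to look and compute and a tool call to move; the robot and the scene stay as the last step left them, time stands still between calls to the robot, and variables do not carry over. Pictures are saved under pics/ and viewed, at most 16 in all, crops included, and the job is handed in when it is done.

Besides the shell and the picture viewer there is one more tool, called after "Request:" as name(argument=value, ...) on one line, values as JSON. step_arm: Moves the arm, as the interface text tells. Its arguments: {"type":"object","properties":{"plan":{"type":"array"}},"required":["plan"]}

```bash
mkdir -p pics; cat > h.py <<'E'
import numpy as np, cv2
from rig import robot, eyes, workorder, nets
from scipy.spatial.transform import Rotation as R
def Rm(a):
    a=np.array(a,float)
    return a if a.shape==(3,3) else R.from_quat(a[[1,2,3,0]]).as_matrix()
def ray(im,u,v,z):
    K=im["camera_matrix"];d=Rm(im["attitude"])@np.linalg.inv(K)@np.array([u,v,1.]);o=np.array(im["origin"])
    return o+d*(z-o[2])/d[2]
def proj(im,p):
    c=Rm(im["attitude"]).T@(np.array(p)-np.array(im["origin"]));q=im["camera_matrix"]@c;return q[:2]/q[2]
def st():
    o=robot.get_obs();print("t",round(o["time"],2),"p",np.round(o["ee_pos"],4),"R",np.round(Rm(o["ee_rot"]),3).tolist(),"f",np.round(o["force"],1),"gap",round(o["finger_gap"],4),"gf",o["grasp_force"]);return o
def tool(p):  # world target (TCP) -> shift in tool axes mm
    o=robot.get_obs();return np.round(Rm(o["ee_rot"]).T@(np.array(p)-o["ee_pos"])*1000,1)
E
python3 - <<'E'
from h import *
o=st();print(o["q"],robot.tcp_to_tips)
for c in ("scene","side"):
    im=eyes.get_image(c);cv2.imwrite(f"pics/{c}0.png",im["color"]);print(c,im["origin"],np.round(Rm(im["attitude"]),3).tolist(),im["camera_matrix"].tolist())
    for t in ("puck_0","thumbwheel","handle","lock_arm","tray","petri_dish","spanner","steel_weight"):
        for d in nets.trace(c,t):
            b=d["bbox"];print(t,round(d["conf"],2),np.round(b),np.round(ray(im,b[0],b[1],.01),3))
E
```

```text
t 0.0 p [ 0.1368 -0.5064  0.2557] R [[0.965, 0.261, -0.0], [0.261, -0.965, 0.001], [0.0, -0.001, -1.0]] f [-0.  -0.1  0.2] gap 0.0854 gf 0.0
[-1.30694173e+00  2.38780271e-01 -1.42714677e-02  1.31923826e+00
  1.53784071e-05  1.57082341e+00] 0.025
scene [-0.25648613 -1.06274455  1.50685006] [[0.791, -0.443, 0.422], [-0.611, -0.569, 0.549], [-0.003, -0.693, -0.721]] [[459.59002694165423, 0.0, 254.3972820721331], [0.0, 459.59002694165423, 195.15878575450157], [0.0, 0.0, 1.0]]
puck_0 0.62 [247. 174.  10.   5.] [0.676 0.207 0.01 ]
puck_0 0.45 [231. 167.  14.  11.] [0.645 0.294 0.01 ]
puck_0 0.4 [263. 165.  16.  11.] [0.775 0.21  0.01 ]
thumbwheel 0.35 [321. 296.  14.  10.] [ 0.495 -0.487  0.01 ]
spanner 0.55 [222. 151.  14.   4.] [0.679 0.42  0.01 ]
steel_weight 0.51 [319. 297.   9.  12.] [ 0.488 -0.485  0.01 ]
side [0.17494268 1.1328057  0.56145304] [[-0.941, -0.142, 0.309], [-0.339, 0.339, -0.878], [0.02, -0.93, -0.367]] [[375.9467867764601, 0.0, 263.2440772219208], [0.0, 375.9467867764601, 194.58373549342966], [0.0, 0.0, 1.0]]
puck_0 0.77 [207. 252.  16.  15.] [0.637 0.297 0.01 ]
puck_0 0.73 [182. 232.  17.  10.] [0.764 0.219 0.01 ]
puck_0 0.52 [241. 249.  22.  12.] [0.552 0.246 0.01 ]
puck_0 0.5 [220. 271.  21.  20.] [0.559 0.372 0.01 ]
puck_0 0.44 [214. 236.  18.  11.] [0.662 0.202 0.01 ]
thumbwheel 0.61 [267. 219.  16.   7.] [0.548 0.026 0.01 ]
tray 0.37 [207. 252.  20.  13.] [0.634 0.299 0.01 ]
petri_dish 0.65 [204. 251.  18.  12.] [0.645 0.297 0.01 ]
petri_dish 0.57 [198. 310.  29.  24.] [0.537 0.531 0.01 ]
petri_dish 0.36 [270. 219.  15.   7.] [0.539 0.018 0.01 ]
spanner 0.67 [170. 272.  25.  32.] [0.678 0.424 0.01 ]
steel_weight 0.44 [316. 177.  10.   6.] [ 0.492 -0.484  0.01 ]
steel_weight 0.31 [169. 269.  28.  35.] [0.686 0.414 0.01 ]
```

```bash
python3 - <<'E'
import cv2,numpy as np
a=cv2.imread("pics/scene0.png")[90:330,140:400];b=cv2.imread("pics/side0.png")[140:340,120:380]
cv2.imwrite("pics/s0.png",cv2.resize(a,None,fx=2.5,fy=2.5,interpolation=3)[:600,:800]);cv2.imwrite("pics/d0.png",cv2.resize(b,None,fx=3,fy=3,interpolation=3)[:600,:800])
E
```

```text
(no output)
```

View pics/s0.png

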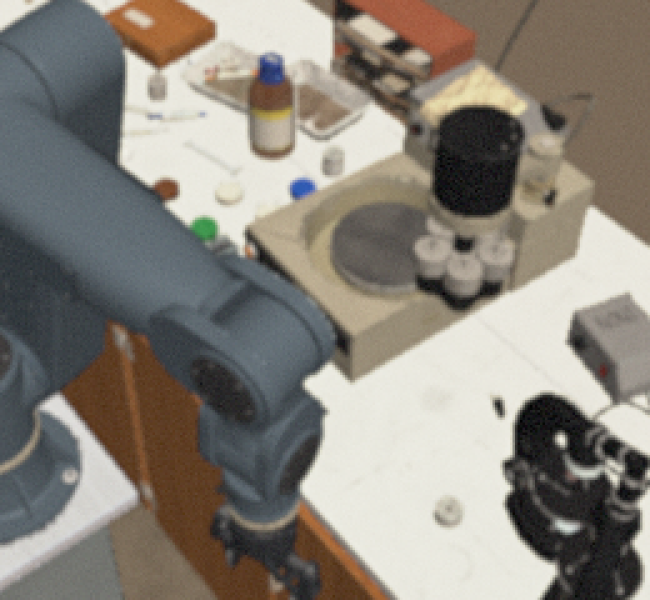

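View pics/d0.png

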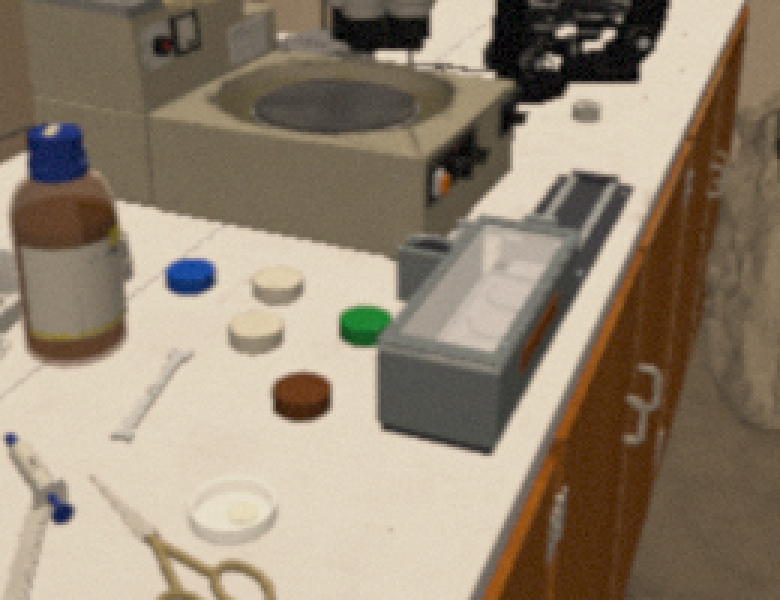

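Side crop: two white pucks at (277,284) and (256,331). Blue (190,275), green (365,325) and brown (302,395) are look-alikes. The hood is at about (480,330), with its base strip running to upper right. In the scene view the arm hides the hood.

```bash
python3 - <<'E'
from h import *
im=eyes.get_image("side")
P=lambda u,v,z:np.round(ray(im,120+u/3,140+v/3,z),3)
for n,u,v,z in (("bl far x",380,425,0),("bl near x",495,450,0),("back top far",380,345,.09),("back top near",500,370,.09),("mouth top far",480,218,.09),("mouth top near",582,240,.09),("strip end far",570,172,.008),("strip end near",632,185,.008),("wheelhousing",432,240,.06),("p",277,284,.01),("p",256,331,.01)):print(n,P(u,v,z))
w=eyes.get_image("wrist");o=robot.get_obs();Rt=Rm(o["ee_rot"])
print("wrist cam in tool",Rt.T@(w["origin"]-o["ee_pos"]),np.round(Rt.T@Rm(w["attitude"]),3),w["camera_matrix"][0])
E
```

```text
bl far x [0.48  0.378 0.   ]
bl near x [0.378 0.376 0.   ]
back top far [0.473 0.396 0.09 ]
back top near [0.372 0.396 0.09 ]
mouth top far [0.473 0.127 0.09 ]
mouth top near [0.365 0.138 0.09 ]
strip end far [ 0.459 -0.235  0.008]
strip end near [ 0.374 -0.222  0.008]
wheelhousing [0.522 0.134 0.06 ]
p [0.67  0.197 0.01 ]
p [0.644 0.291 0.01 ]
wrist cam in tool [ 0.07110516 -0.00022547 -0.11811312] [[-0.   -0.96 -0.28]
 [ 1.   -0.    0.  ]
 [-0.   -0.28  0.96]] [277.95703214   0.         258.10804931]
```

Request:
step_arm(plan=[[[30,-40,-20],[0,0,0.03],0],[[60,-80,-40],[0,0,0.06],0],[[90,-120,-60],[0,0,0.1],0],[[120,-160,-80],[0,0,0.13],0],[[150,-200,-100],[0,0,0.17],0],[[180,-240,-120],[0,0,0.2],0],[[210,-280,-140],[0,0,0.24],0],[[240,-320,-144],[0,0,0.264],0],[[270,-360,-144],[0,0,0.264],0],[[300,-400,-144],[0,0,0.264],0],[[330,-440,-144],[0,0,0.264],0],[[360,-479,-144],[0,0,0.264],0]])

```text
time: 2.0
ee_pos: [0.3134, -0.0632, 0.3942]
ee_rot: [0.0, 1.0, -0.0, 0.001]
force: [1.4, -1.1, -0.3]
finger_gap: -0.0005
grasp_force: 0.0
```

Request:
step_arm(plan=[[[0,0,0],[0,0,0],0],[[0,0,0],[0,0,0],0],[[0,0,0],[0,0,0],0],[[0,0,0],[0,0,0],0]])

```text
time: 2.33
ee_pos: [0.313, -0.066, 0.3934]
ee_rot: [0.0, 1.0, -0.001, -0.0]
force: [-0.2, 0.3, 0.8]
finger_gap: 0.0001
grasp_force: 0.0
```

```bash
python3 - <<'E'
from h import *
st()
for c in ("wrist","scene"):
    im=eyes.get_image(c);cv2.imwrite(f"pics/{c}1.png",im["color"])
    for t in ("puck_0","thumbwheel","lock_arm","handle","wheel_axis","mouth"):
        for d in nets.trace(c,t):
            b=d["bbox"];z={"puck_0":.02,"handle":.07,"thumbwheel":.06}.get(t,.04);print(c,t,round(d["conf"],2),np.round(b),np.round(ray(im,b[0],b[1],z),3))
w=cv2.imread("pics/wrist1.png");cv2.imwrite("pics/w1.png",cv2.resize(w,None,fx=1.5,fy=1.5))
E
```

```text
t 2.33 p [ 0.313  -0.066   0.3934] R [[1.0, -0.002, -0.0], [-0.002, -1.0, -0.0], [-0.0, 0.0, -1.0]] f [-0.2  0.3  0.8] gap 0.0001 gf 0.0
wrist puck_0 0.62 [63. 10. 39. 12.] [0.53  0.236 0.02 ]
wrist thumbwheel 0.59 [145.  33.  85.  57.] [0.489 0.099 0.06 ]
wrist lock_arm 0.58 [144.  34.  84.  64.] [0.492 0.107 0.04 ]
wrist lock_arm 0.53 [159.  80.  49.  58.] [0.426 0.092 0.04 ]
wrist handle 0.83 [159.  79.  48.  55.] [0.425 0.081 0.07 ]
wrist wheel_axis 0.85 [143.  34.  88.  64.] [0.491 0.109 0.04 ]
wrist mouth 0.67 [178.  57. 355. 115.] [0.459 0.059 0.04 ]
scene puck_0 0.51 [233. 168.  12.  10.] [0.646 0.275 0.02 ]
scene puck_0 0.49 [222. 180.  13.   7.] [0.553 0.236 0.02 ]
scene puck_0 0.45 [263. 166.  15.  12.] [0.763 0.198 0.02 ]
scene thumbwheel 0.41 [231. 198.  18.  21.] [0.498 0.086 0.06 ]
scene lock_arm 0.58 [234. 197.  21.  26.] [0.521 0.1   0.04 ]
scene handle 0.55 [215. 209.  24.  21.] [0.402 0.069 0.07 ]
scene mouth 0.67 [221. 215. 104. 101.] [0.418 0.051 0.04 ]
scene mouth 0.66 [219. 211.  24.  23.] [0.423 0.073 0.04 ]
```

View pics/w1.png

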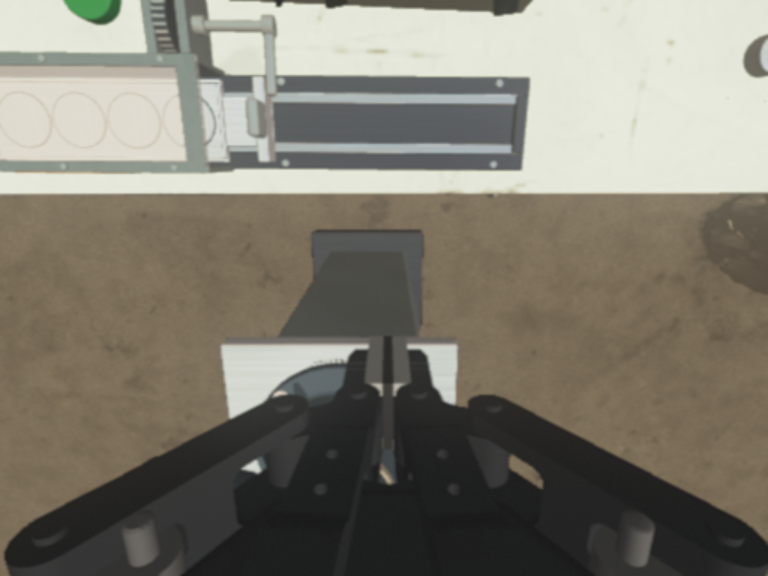

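Wrist view: the base strip ends at right corners (528,78) and (522,168). The hood roof's mouth edge is at column ~203, the wheel at (163,25), the lock arm bar at (268,55..160) and the handle tab at (257,118). The hood lies at roughly zero yaw.

```bash
python3 - <<'E'
from h import *
im=eyes.get_image("wrist")
P=lambda n,u,v,z:print(n,np.round(ray(im,u/1.5,v/1.5,z),3))
P("strip end far",529,78,.008);P("strip end near",522,169,.008)
P("strip near left",230,170,.008);P("strip far left",280,77,.008)
P("hood mouth far top",197,53,.09);P("hood mouth near top",208,171,.09);P("hood far left",0,55,.09);P("hood near left",0,172,.09)
P("tab top",257,118,.076);P("arm far",271,20,.045);P("arm near",266,160,.045);P("wheel top",163,22,.07)
E
```

```text
strip end far [ 0.472 -0.221  0.008]
strip end near [ 0.376 -0.222  0.008]
strip near left [0.375 0.118 0.008]
strip far left [0.473 0.053 0.008]
hood mouth far top [0.479 0.108 0.09 ]
hood mouth near top [0.375 0.11  0.09 ]
hood far left [0.477 0.287 0.09 ]
hood near left [0.374 0.313 0.09 ]
tab top [0.425 0.062 0.076]
arm far [0.518 0.049 0.045]
arm near [0.386 0.065 0.045]
wheel top [0.509 0.144 0.07 ]
```

Request:
step_arm(plan=[[[20,-30,20],[0,0,0],0],[[40,-60,40],[0,0,0],0],[[60,-90,60],[0,0,0],0],[[80,-120,80],[0,0,0],0],[[100,-150,100],[0,0,0],0],[[120,-180,120],[0,0,0],0],[[140,-213,140],[0,0,0],0],[[157,-213,160],[0,0,0],0],[[157,-213,180],[0,0,0],0],[[157,-213,193],[0,0,0],0],[[157,-213,193],[0,0,0],0],[[157,-213,193],[0,0,0],0]])

```text
time: 4.08
ee_pos: [0.4695, 0.0328, 0.2133]
ee_rot: [-0.016, 1.0, 0.026, -0.002]
force: [0.2, -0.4, 0.9]
finger_gap: 0.0001
grasp_force: 0.0
```

```bash
python3 - <<'E'
from h import *
st()
for c in ("wrist","scene"):
    im=eyes.get_image(c);cv2.imwrite(f"pics/{c}2.png",im["color"])
    for t in ("puck_0","thumbwheel","lock_arm","handle"):
        for d in nets.trace(c,t):
            b=d["bbox"];z={"puck_0":.02,"handle":.07,"thumbwheel":.06}.get(t,.04);print(c,t,round(d["conf"],2),np.round(b),np.round(ray(im,b[0],b[1],z),3))
w=cv2.imread("pics/wrist2.png");cv2.imwrite("pics/w2.png",cv2.resize(w,None,fx=1.5,fy=1.5))
E
```

```text
t 4.08 p [0.4695 0.0328 0.2133] R [[0.999, 0.052, -0.004], [0.052, -0.998, 0.032], [-0.002, -0.032, -0.999]] f [ 0.2 -0.4  0.9] gap 0.0001 gf 0.0
wrist puck_0 0.91 [25. 10. 47. 14.] [0.622 0.282 0.02 ]
wrist puck_0 0.72 [78. 86. 59. 49.] [0.552 0.237 0.02 ]
wrist puck_0 0.57 [211. 206.  56.  78.] [0.423 0.094 0.02 ]
wrist puck_0 0.2 [241. 182. 482. 184.] [0.456 0.058 0.02 ]
wrist thumbwheel 0.65 [196. 147. 112.  94.] [0.5  0.1  0.06]
wrist lock_arm 0.95 [198. 147. 114.  97.] [0.497 0.103 0.04 ]
wrist handle 0.79 [210. 208.  63.  80.] [0.44  0.085 0.07 ]
scene puck_0 0.47 [205. 170.  14.   8.] [0.529 0.343 0.02 ]
scene thumbwheel 0.6 [232. 198.  20.  22.] [0.501 0.084 0.06 ]
scene lock_arm 0.54 [235. 198.  19.  25.] [0.523 0.092 0.04 ]
scene handle 0.6 [218. 209.  19.  23.] [0.414 0.064 0.07 ]
```

View pics/w2.png

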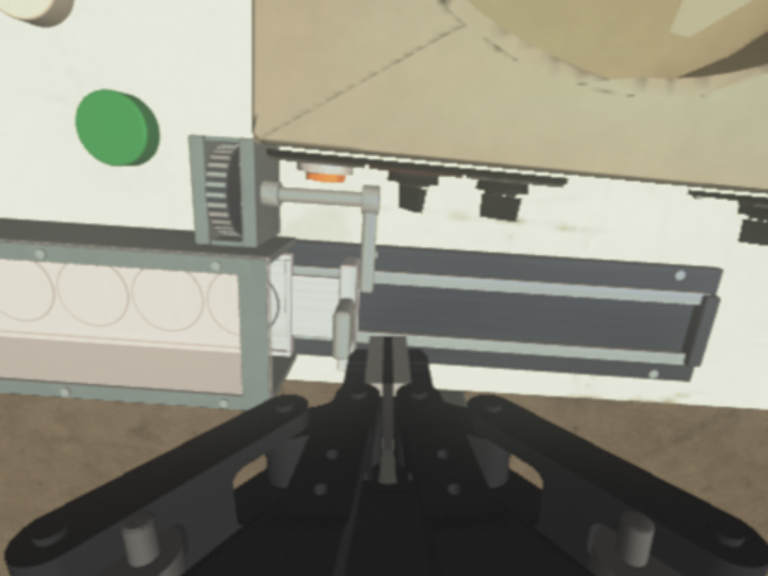

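Wrist view: wheel at (225,188) in its housing, lock arm along (370,195..290), handle tab (343,330), green look-alike (117,127). The tool is slightly tilted and short of target, so I'll check whether it's still moving.

Request:
step_arm(plan=[[[0,0,0],[0,0,0],0],[[0,0,0],[0,0,0],0],[[0,0,0],[0,0,0],0]])

```text
time: 4.83
ee_pos: [0.4695, 0.0326, 0.2148]
ee_rot: [-0.016, 1.0, 0.026, -0.001]
force: [-0.2, -1.0, 0.1]
finger_gap: -0.0003
grasp_force: 0.0
```

```bash
python3 - <<'E'
from h import *
o=st();print(np.round(o["q"],3))
im=eyes.get_image("wrist")
# fit x,y,yaw of the fixture from several picture points of picture w2 (arm may have moved a little => use only printed values)
P=lambda n,u,v,z:print(n,np.round(ray(im,u/1.5,v/1.5,z),3))
cv2.imwrite("pics/w3.png",cv2.resize(im["color"],None,fx=1.5,fy=1.5))
E
```

```text
t 4.83 p [0.4695 0.0326 0.2148] R [[0.999, 0.051, -0.002], [0.051, -0.998, 0.032], [-0.001, -0.032, -0.999]] f [-0.2 -1.   0.1] gap -0.0003 gf 0.0
[ 0.05   0.165 -0.217  1.19   0.032  3.141]
```

```bash
python3 - <<'E'
from h import *
im=eyes.get_image("wrist");s=eyes.get_image("side")
P=lambda n,u,v,z:print(n,np.round(ray(im,u/1.5,v/1.5,z),4))
P("strip end far",720,268,.008);P("strip end near",690,381,.008)
P("roof mouth far",272,258,.09);P("roof mouth near",268,408,.09);P("roof far left",0,238,.09)
P("wheel visible mid",225,188,.066);P("wheel top-left",208,145,.06);P("wheel l near",228,240,.06);
P("housing corners",190,136,.06);P("",253,140,.06);P("",197,244,.06);P("",258,246,.06)
P("tab",343,318,.076);P("arm elbow",371,190,.045);P("arm near end",369,290,.045)
b=ray(s,120+425/3,140+255/3,0);print("box bottom",b)
for h in (.08,.1,.12,.14,.16,.2):print(h,np.round(ray(im,255/1.5,140/1.5,h),3),np.round(proj(s,[b[0],b[1],h])*3-[360,420]), np.round(proj(im,[b[0],b[1],h])*1.5))
E
```

```text
strip end far [ 0.4731 -0.2217  0.008 ]
strip end near [ 0.374  -0.2235  0.008 ]
roof mouth far [0.4807 0.1068 0.09  ]
roof mouth near [0.377  0.1123 0.09  ]
roof far left [0.4834 0.2727 0.09  ]
wheel visible mid [0.5185 0.1429 0.066 ]
wheel top-left [0.5441 0.1546 0.06  ]
wheel l near [0.484  0.1453 0.06  ]
housing corners [0.5489 0.1656 0.06  ]
 [0.5485 0.1259 0.06  ]
 [0.48   0.1666 0.06  ]
 [0.481  0.1252 0.06  ]
tab [0.4393 0.0649 0.076 ]
arm elbow [0.5208 0.0518 0.045 ]
arm near end [0.4499 0.0503 0.045 ]
box bottom [0.55722437 0.05497387 0.        ]
0.08 [0.548 0.118 0.08 ] [426. 190.] [364. 129.]
0.1 [0.547 0.111 0.1  ] [427. 173.] [360. 126.]
0.12 [0.547 0.104 0.12 ] [427. 156.] [357. 123.]
0.14 [0.546 0.098 0.14 ] [427. 138.] [352. 118.]
0.16 [0.546 0.091 0.16 ] [428. 121.] [346. 113.]
0.2 [0.545 0.077 0.2  ] [429.  85.] [329.  99.]
```

Request:
step_arm(plan=[[[0,0,-20],[0,0,-0.12],0],[[0,0,-40],[0,0,-0.24],0],[[0,0,-40],[0,0,-0.36],0],[[0,0,-40],[0,0,-0.48],0],[[0,0,-40],[0,0,-0.6],0],[[0,0,-40],[0,0,-0.72],0],[[0,0,-40],[0,0,-0.84],0],[[0,0,-40],[0,0,-0.96],0],[[0,0,-40],[0,0,-1.08],0],[[0,0,-40],[0,0,-1.2],0],[[0,0,-40],[0,0,-1.32],0],[[0,0,-40],[0,0,-1.44],0]])

```text
time: 5.98
ee_pos: [0.4696, 0.0313, 0.2547]
ee_rot: [-0.012, 0.733, 0.681, 0.01]
force: [0.7, -0.0, -0.5]
finger_gap: 0.0
grasp_force: 0.0
```

Request:
step_arm(plan=[[[0,0,0],[0,0,-0.12],0],[[0,0,0],[0,0,-0.24],0],[[0,0,0],[0,0,-0.36],0],[[0,0,0],[0,0,-0.48],0],[[0,0,0],[0,0,-0.6],0],[[0,0,0],[0,0,-0.72],0],[[0,0,0],[0,0,-0.84],0],[[0,0,0],[0,0,-0.96],0],[[0,0,0],[0,0,-1.08],0],[[0,0,0],[0,0,-1.2],0],[[0,0,0],[0,0,-1.32],0],[[0,0,0],[0,0,-1.44],0]])

```text
time: 6.98
ee_pos: [0.4696, 0.0313, 0.2546]
ee_rot: [-0.003, 0.102, 0.995, 0.016]
force: [0.2, -0.5, -1.0]
finger_gap: -0.0001
grasp_force: 0.0
```

```bash
python3 - <<'E'
from h import *
o=st();print(np.round(o["q"],3))
r=Rm(o["ee_rot"]);G=np.diag([-1,1,-1.]);print("turn to yaw pi (tool)",np.round(R.from_matrix(r.T@G).as_rotvec(),3),"shift to above wheel",tool([.513,.148,.16]))
E
```

```text
t 6.98 p [0.4696 0.0313 0.2546] R [[-0.979, 0.203, -0.003], [0.203, 0.979, 0.032], [0.009, 0.03, -0.999]] f [ 0.2 -0.5 -1. ] gap -0.0001 gf 0.0
[ 0.048  0.146 -0.136  1.29   0.032  0.252]
turn to yaw pi (tool) [ 0.031 -0.006 -0.204] shift to above wheel [-19.7 120.1  98.2]
```

Request:
step_arm(plan=[[[-5,30,10],[0.031,-0.006,-0.1],0],[[-11,60,30],[0.031,-0.006,-0.204],0],[[-11,90,60],[0.031,-0.006,-0.204],0],[[-11,116,90],[0.031,-0.006,-0.204],0],[[-11,116,120],[0.031,-0.006,-0.204],0],[[-11,116,135],[0.031,-0.006,-0.204],0],[[-11,116,143],[0.031,-0.006,-0.204],0],[[-11,116,143],[0.031,-0.006,-0.204],0],[[-11,116,143],[0.031,-0.006,-0.204],0]])

```text
time: 7.73
ee_pos: [0.5045, 0.1468, 0.1157]
ee_rot: [0.0, 0.003, 1.0, 0.0]
force: [0.6, -0.3, -0.3]
finger_gap: 0.0002
grasp_force: 0.0
```

```bash
python3 - <<'E'
from h import *
o=st();print(np.round(o["q"],3))
im=eyes.get_image("wrist");cv2.imwrite("pics/w4.png",cv2.resize(im["color"],None,fx=1.5,fy=1.5))
print(tool([.504,.147,.1]))
E
```

```text
t 7.73 p [0.5045 0.1468 0.1157] R [[-1.0, 0.007, 0.0], [0.007, 1.0, 0.0], [-0.0, 0.0, -1.0]] f [ 0.6 -0.3 -0.3] gap 0.0002 gf 0.0
[ 0.283  0.325 -0.269  0.976  0.     0.29 ]
[ 1.   0.1 16.3]
```

View pics/w4.png

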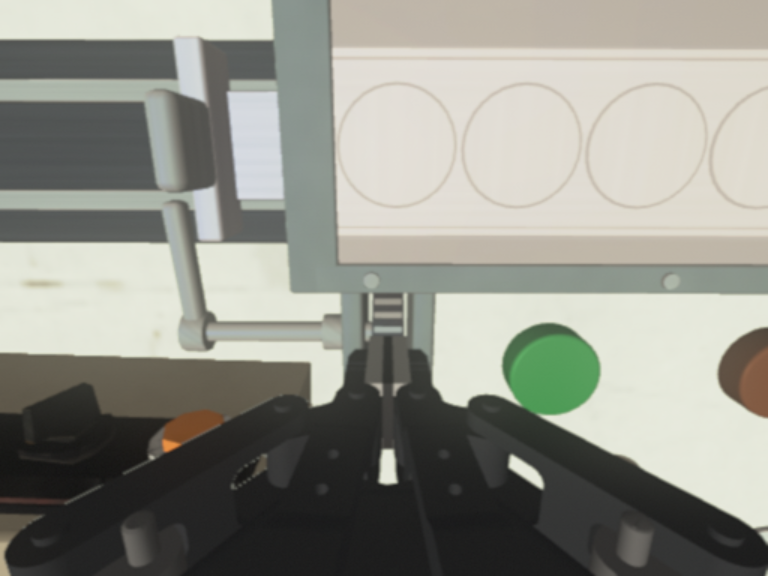

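Wrist view: the wheel (388,310) is in line with the closed fingers (388,345). The lock arm lies level at (180,250), short of the tab. Descending to the rim.

Request:
step_arm(plan=[[[0,0,8],[0,0,0],0],[[0,0,15],[0,0,0],0],[[0,0,19],[0,0,0],0],[[0,0,20],[0,0,0],0],[[0,0,21],[0,0,0],0],[[0,0,21],[0,0,0],0]])

```text
time: 8.28
ee_pos: [0.5043, 0.1467, 0.0947]
ee_rot: [0.0, 0.003, 1.0, -0.0]
force: [-2.1, -1.6, 5.6]
finger_gap: -0.0001
grasp_force: 2.6
```

Request:
step_arm(plan=[[[-3,0,0.3],[0,0,0],0],[[-6,0,0.3],[0,0,0],0],[[-9,0,0.3],[0,0,0],0],[[-12,0,0.3],[0,0,0],0],[[-15,0,0.3],[0,0,0],0],[[-18,0,0.3],[0,0,0],0],[[-20,0,0.3],[0,0,0],0],[[-20,0,0.3],[0,0,0],0]])

```text
time: 8.95
ee_pos: [0.5252, 0.1466, 0.0947]
ee_rot: [0.001, 0.003, 1.0, -0.0]
force: [0.9, -1.9, 6.0]
finger_gap: 0.0002
grasp_force: 3.2
```

```bash
cat >> h.py <<'E'
def arm_look(n):
    st();im=eyes.get_image("wrist");cv2.imwrite(f"pics/{n}.png",im["color"]);return im
E
python3 - <<'E'
from h import *
im=arm_look("w5");
s=eyes.get_image("side");a=im["color"][0:240,0:300];b=s["color"][180:260,210:310]
cv2.imwrite("pics/c5.png",np.hstack([cv2.resize(a,(500,400)),cv2.resize(b,(300,240)).repeat(1,0) if 0 else cv2.copyMakeBorder(cv2.resize(b,(300,240)),0,160,0,0,0)]))
E
```

```text
t 8.95 p [0.5252 0.1466 0.0947] R [[-1.0, 0.007, 0.002], [0.007, 1.0, -0.0], [-0.002, -0.0, -1.0]] f [ 0.9 -1.9  6. ] gap 0.0002 gf 3.156364895403385
```

View pics/c5.png

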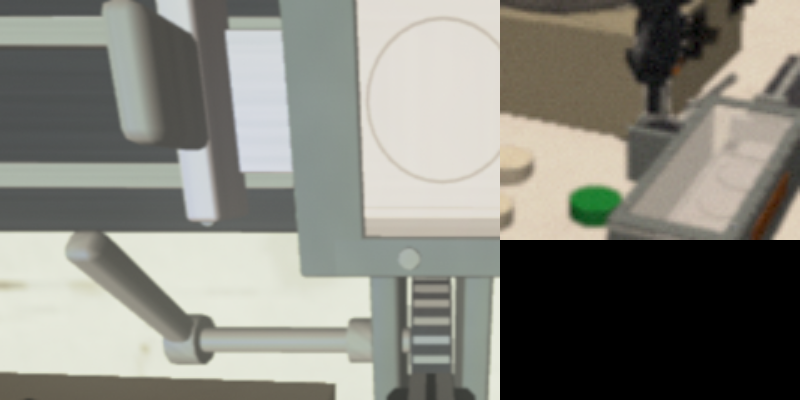

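The arm has risen to about 0.6 rad, so the stroke works. Repeating it.

Request:
step_arm(plan=[[[0,0,-6],[0,0,0],0],[[10,0,-7],[0,0,0],0],[[21,0,-7],[0,0,0],0],[[21,0,-2],[0,0,0],0],[[21,0,0],[0,0,0],0],[[21,0,0.3],[0,0,0],0],[[17,0,0.3],[0,0,0],0],[[13,0,0.3],[0,0,0],0],[[9,0,0.3],[0,0,0],0],[[5,0,0.3],[0,0,0],0],[[1,0,0.3],[0,0,0],0],[[0,0,0.3],[0,0,0],0]])

```text
time: 10.05
ee_pos: [0.526, 0.1468, 0.0945]
ee_rot: [0.002, 0.003, 1.0, 0.0]
force: [0.8, -2.1, 9.3]
finger_gap: -0.0001
grasp_force: 5.0
```

Request:
step_arm(plan=[[[0,0,-6],[0,0,0],0],[[10,0,-7],[0,0,0],0],[[21,0,-7],[0,0,0],0],[[21,0,-2],[0,0,0],0],[[21,0,0],[0,0,0],0],[[21,0,0.2],[0,0,0],0],[[17,0,0.2],[0,0,0],0],[[13,0,0.2],[0,0,0],0],[[9,0,0.2],[0,0,0],0],[[5,0,0.2],[0,0,0],0],[[5,0,0.2],[0,0,0],0],[[5,0,-10],[0,0,0],0]])

```text
time: 11.05
ee_pos: [0.5184, 0.1468, 0.1027]
ee_rot: [-0.001, 0.003, 1.0, -0.0]
force: [0.2, -0.2, -0.9]
finger_gap: 0.0002
grasp_force: 0.0
```

```bash
python3 - <<'E'
from h import *
im=arm_look("w6");
s=eyes.get_image("side");a=im["color"][0:240,0:300];b=s["color"][180:260,210:310]
cv2.imwrite("pics/c6.png",np.hstack([cv2.resize(a,(500,400)),cv2.copyMakeBorder(cv2.resize(b,(300,240)),0,160,0,0,0)]))
E
```

```text
t 11.05 p [0.5184 0.1468 0.1027] R [[-1.0, 0.006, -0.002], [0.006, 1.0, -0.0], [0.002, -0.0, -1.0]] f [ 0.2 -0.2 -0.9] gap 0.0002 gf 0.0
```

View pics/c6.png

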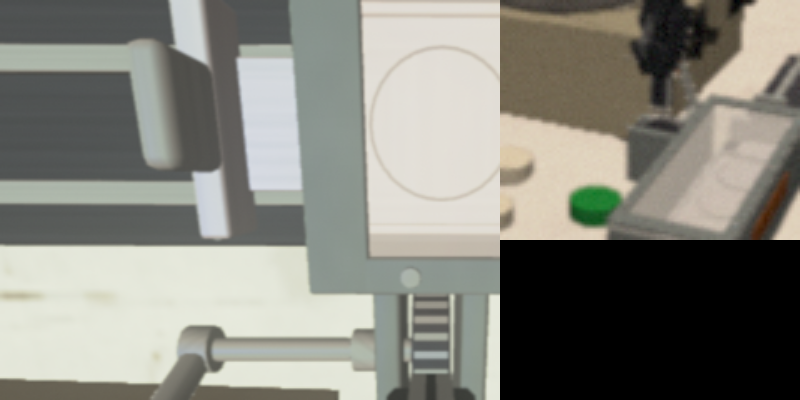

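The arm now stands past upright. Next the handle; the tab's top face is at crop (150,103).

```bash
python3 - <<'E'
from h import *
im=eyes.get_image("wrist")
print(ray(im,150/1.667,103/1.667,.076),ray(im,157/1.667,42/1.667,.076),ray(im,165/1.667,165/1.667,.076))
print(tool([.426,.066,.13]),tool([.426,.066,.079]))
E
```

```text
[0.42727989 0.06654192 0.076     ] [0.41156831 0.07128701 0.076     ] [0.44442752 0.06802369 0.076     ]
[ 93.3 -81.6 -26.4] [ 93.4 -81.6  24.6]
```

Request:
step_arm(plan=[[[0,0,-30],[0,0,0],36],[[10,0,-50],[0,0,0],36],[[40,-20,-50],[0,0,0],36],[[70,-45,-50],[0,0,0],36],[[92,-70,-50],[0,0,0],36],[[92,-81,-50],[0,0,0],36],[[92,-81,-30],[0,0,0],36],[[92,-81,-5],[0,0,0],36],[[92,-81,15],[0,0,0],36],[[92,-81,26],[0,0,0],36],[[92,-81,26],[0,0,0],36],[[92,-81,26],[0,0,0],36]])

```text
time: 12.2
ee_pos: [0.4263, 0.0663, 0.077]
ee_rot: [-0.001, 0.003, 1.0, -0.0]
force: [-0.3, 0.3, 0.0]
finger_gap: 0.036
grasp_force: 0.0
```

Request:
step_arm(plan=[[[0,0,0],[0,0,0],0],[[0,0,0],[0,0,0],0],[[0,0,0],[0,0,0],0],[[0,0,0],[0,0,0],0],[[0,0,0],[0,0,0],0],[[0,0,0],[0,0,0],0]])

```text
time: 12.7
ee_pos: [0.4274, 0.0665, 0.0784]
ee_rot: [0.001, 0.003, 1.0, 0.0]
force: [-0.8, 0.2, 6.4]
finger_gap: 0.0104
grasp_force: 59.5
```

Request:
step_arm(plan=[[[0,-12,-1],[0,0,0],0],[[0,-35,-1],[0,0,0],0],[[0,-60,-1],[0,0,0],0],[[0,-85,-1],[0,0,0],0],[[0,-110,-1],[0,0,0],0],[[0,-135,-1],[0,0,0],0],[[0,-160,-1],[0,0,0],0],[[0,-185,-1],[0,0,0],0],[[0,-210,-1],[0,0,0],0],[[0,-235,-1],[0,0,0],0],[[0,-255,-1],[0,0,0],0],[[0,-262,-1],[0,0,0],0]])

```text
time: 13.7
ee_pos: [0.425, -0.1976, 0.0785]
ee_rot: [0.0, 0.004, 1.0, 0.0]
force: [-0.4, 2.8, -1.6]
finger_gap: 0.0109
grasp_force: 61.8
```

Request:
step_arm(plan=[[[0,-4,0],[0,0,0],0],[[0,-6,0],[0,0,0],0],[[0,-6,0],[0,0,0],0],[[0,-6,0],[0,0,0],0]])

```text
time: 14.03
ee_pos: [0.4249, -0.1986, 0.0785]
ee_rot: [0.0, 0.002, 1.0, 0.003]
force: [1.0, 13.2, 1.3]
finger_gap: 0.0105
grasp_force: 62.1
```

Request:
step_arm(plan=[[[0,1,0],[0,0,0],40],[[0,3,0],[0,0,0],40],[[0,3,0],[0,0,0],40],[[0,3,-5],[0,0,0],40],[[0,3,-30],[0,0,0],40],[[0,3,-65],[0,0,0],60],[[0,10,-100],[0,0,0],75],[[0,30,-135],[0,0,0],75],[[0,60,-160],[0,0,0],75],[[0,90,-185],[0,0,0],75],[[0,120,-210],[0,0,0],75],[[0,150,-235],[0,0,0],75]])

```text
time: 15.03
ee_pos: [0.4254, -0.0505, 0.3155]
ee_rot: [0.001, 0.004, 1.0, -0.0]
force: [2.4, -0.2, 0.0]
finger_gap: 0.0751
grasp_force: 0.0
```

Request:
step_arm(plan=[[[0,30,-10],[0,0,0],75],[[0,60,-20],[0,0,0],75],[[-10,90,-30],[0,0,0],75],[[-20,120,-40],[0,0,0],75],[[-30,150,-40],[0,0,0],75],[[-40,180,-40],[0,0,0],75],[[-50,210,-40],[0,0,0],75],[[-60,240,-40],[0,0,0],75],[[-60,250,-40],[0,0,0],75],[[-60,250,-40],[0,0,0],75],[[-60,250,-40],[0,0,0],75]])

```text
time: 15.95
ee_pos: [0.4871, 0.198, 0.3536]
ee_rot: [-0.0, 0.002, 1.0, -0.0]
force: [0.7, -1.0, -0.1]
finger_gap: 0.0747
grasp_force: 0.0
```

```bash
python3 - <<'E'
from h import *
im=arm_look("w7");cv2.imwrite("pics/w7b.png",cv2.resize(im["color"],None,fx=1.5,fy=1.5))
for t in ("puck_0","petri_dish","spanner"):
  for d in nets.trace("wrist",t):
    b=d["bbox"];ys,xs=np.nonzero(d["pixels"]);print(t,round(d["conf"],2),np.round(b),np.round(ray(im,b[0],b[1],.01),4),im["color"][ys,xs].mean(0).round())
s=eyes.get_image("scene")
for d in nets.trace("scene","puck_0"):
    b=d["bbox"];print("scene",round(d["conf"],2),np.round(b),np.round(ray(s,b[0],b[1],.01),3))
E
```

```text
t 15.95 p [0.4871 0.198  0.3536] R [[-1.0, 0.005, -0.0], [0.005, 1.0, -0.0], [0.0, -0.0, -1.0]] f [ 0.7 -1.  -0.1] gap 0.0747 gf 0.0
puck_0 0.98 [364. 192.  34.  30.] [0.5586 0.3814 0.01  ] [ 76.  93. 119.]
puck_0 0.93 [260. 252.  31.  32.] [0.6733 0.1997 0.01  ] [167. 192. 191.]
puck_0 0.92 [285. 192.  33.  31.] [0.5571 0.2447 0.01  ] [ 89. 138.  88.]
puck_0 0.85 [269. 294.  25.  28.] [0.765  0.2178 0.01  ] [141.  97.  76.]
puck_0 0.82 [312. 239.  27.  28.] [0.6471 0.2955 0.01  ] [166. 192. 192.]
petri_dish 0.94 [456. 180.  41.  39.] [0.537  0.5368 0.01  ] [191. 211. 209.]
petri_dish 0.36 [ 99. 114. 199.  56.] [ 0.4241 -0.0564  0.01  ] [184. 176. 171.]
spanner 0.7 [390. 251.  38.  14.] [0.6732 0.4411 0.01  ] [169. 184. 179.]
scene 0.61 [233. 167.   8.   8.] [0.653 0.291 0.01 ]
scene 0.43 [238. 235.  54.  51.] [ 0.422 -0.062  0.01 ]
scene 0.42 [248. 174.   9.   7.] [0.678 0.206 0.01 ]
scene 0.4 [204. 169.  13.  11.] [0.534 0.364 0.01 ]
scene 0.39 [262. 166.  15.   8.] [0.767 0.21  0.01 ]
```

View pics/w7b.png

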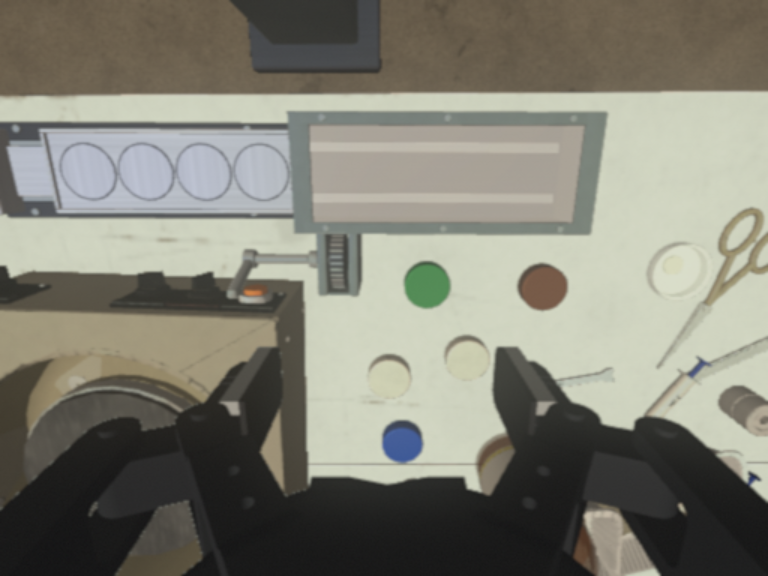

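Wrist view: four ring marks in the drawn-out tray (88–262,171). White pucks are at (389,377) and (467,359). Green, brown and blue look-alikes, the petri dish (678,271) and the spanner (585,378) are all clear of the path. There are two white pucks in all.

Request:
step_arm(plan=[[[-25,0,20],[0,0,0],75],[[-50,0,45],[0,0,0],75],[[-75,0,70],[0,0,0],75],[[-100,0,95],[0,0,0],75],[[-125,0,120],[0,0,0],75],[[-150,0,145],[0,0,0],75],[[-175,0,170],[0,0,0],75],[[-185,0,190],[0,0,0],75],[[-185,0,210],[0,0,0],75],[[-185,0,215],[0,0,0],75],[[-185,0,215],[0,0,0],75]])

```text
time: 17.17
ee_pos: [0.6715, 0.196, 0.1369]
ee_rot: [-0.002, 0.004, 1.0, -0.0]
force: [-0.4, 0.5, 0.4]
finger_gap: 0.0748
grasp_force: 0.0
```

```bash
python3 - <<'E'
from h import *
st();im=eyes.get_image("wrist");s=eyes.get_image("side")
for d in nets.trace("wrist","puck_0"):
    b=d["bbox"];ys,xs=np.nonzero(d["pixels"]);print(round(d["conf"],2),np.round(b),np.round(ray(im,b[0],b[1],.01),4),im["color"][ys,xs].mean(0).round())
    # top-face ellipse: white bright pixels
hsv=cv2.cvtColor(im["color"],cv2.COLOR_BGR2HSV)
print("bottle base",ray(s,120+75/3,140+345/3,0),"top",[ray(s,120+57/3,140+130/3,z).round(3) for z in(.15,.2)])
cv2.imwrite("pics/w8.png",cv2.resize(im["color"],None,fx=1.5,fy=1.5))
E
```

```text
t 17.17 p [0.6715 0.196  0.1369] R [[-1.0, 0.007, -0.003], [0.007, 1.0, -0.001], [0.003, -0.001, -1.0]] f [-0.4  0.5  0.4] gap 0.0748 gf 0.0
0.84 [262. 189.  56.  60.] [0.6722 0.2    0.01  ] [171. 197. 196.]
0.72 [369. 160.  62.  60.] [0.6459 0.2954 0.01  ] [167. 193. 192.]
0.71 [316.  44.  73.  76.] [0.5516 0.243  0.01  ] [ 85. 137.  81.]
0.71 [279. 276.  52.  59.] [0.7634 0.2169 0.01  ] [140.  95.  74.]
0.6 [477.  46.  69.  78.] [0.5538 0.3721 0.01  ] [ 59.  77. 105.]
bottle base [0.79971887 0.36306844 0.        ] top [array([0.917, 0.209, 0.15 ]), array([0.827, 0.322, 0.2  ])]
```

View pics/w8.png

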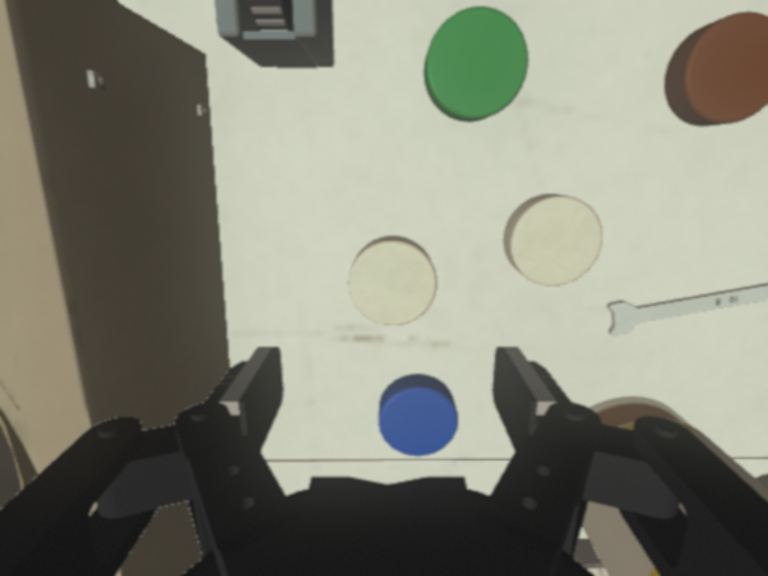

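Pucks: A (0.672, 0.1995) and B (0.646, 0.295). Spanner and bottle are clear. Descending on A.

Request:
step_arm(plan=[[[-1,4,20],[0,0,0],75],[[-1,4,45],[0,0,0],75],[[-1,4,70],[0,0,0],75],[[-1,4,90],[0,0,0],75],[[-1,4,102],[0,0,0],75],[[-1,4,108],[0,0,0],75],[[-1,4,108],[0,0,0],75],[[-1,4,108],[0,0,0],0],[[-1,4,108],[0,0,0],0],[[-1,4,108],[0,0,0],0],[[-1,4,108],[0,0,0],0],[[-1,4,108],[0,0,0],0]])

```text
time: 18.32
ee_pos: [0.6747, 0.2011, 0.033]
ee_rot: [0.002, 0.003, 1.0, 0.0]
force: [-0.7, -1.3, 6.1]
finger_gap: 0.0486
grasp_force: 61.5
```

```bash
python3 - <<'E'
from h import *
st();im=arm_look("w9");cv2.imwrite("pics/w9b.png",im["color"][120:380,100:420])
E
```

```text
t 18.32 p [0.6747 0.2011 0.033 ] R [[-1.0, 0.006, 0.003], [0.006, 1.0, 0.001], [-0.003, 0.001, -1.0]] f [-0.7 -1.3  6.1] gap 0.0486 gf 61.54947334143799
t 18.32 p [0.6747 0.2011 0.033 ] R [[-1.0, 0.006, 0.003], [0.006, 1.0, 0.001], [-0.003, 0.001, -1.0]] f [-0.7 -1.3  6.1] gap 0.0486 gf 61.54947334143799
```

View pics/w9b.png

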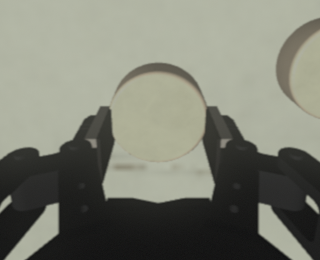

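```bash
python3 - <<'E'
from h import *
im=eyes.get_image("wrist")
print(proj(im,[.6747,.2011,.02])-[100,120],proj(im,[.6637,.2011,.02])-[100,120],proj(im,[.6857,.2011,.02])-[100,120])
print("top centre from image",ray(im,259,232,.02))
E
```

```text
[157.67153365 128.5227069 ] [157.52433705 109.28524959] [157.81257257 146.95540266]
top centre from image [0.66522882 0.20184915 0.02      ]
```

The puck's centre sits ~9 mm off the pads' centre, so I'll regrip.

Request:
step_arm(plan=[[[0,0,0],[0,0,0],65],[[0,0,0],[0,0,0],65],[[0,0,0],[0,0,0],65],[[0,0,0],[0,0,0],65],[[0,0,0],[0,0,0],65]])

```text
time: 18.83
ee_pos: [0.6736, 0.2009, 0.0306]
ee_rot: [0.0, 0.003, 1.0, 0.0]
force: [-0.1, 0.3, -0.3]
finger_gap: 0.0649
grasp_force: 0.0
```

```bash
python3 - <<'E'
from h import *
st();im=arm_look("w10")
for d in nets.trace("wrist","puck_0"):
    b=d["bbox"];ys,xs=np.nonzero(d["pixels"]);print(round(d["conf"],2),np.round(b),np.round(ray(im,b[0],b[1],.01),4),im["color"][ys,xs].mean(0).round())
cv2.imwrite("pics/w10b.png",im["color"][120:380,100:420])
E
```

```text
t 18.83 p [0.6736 0.2009 0.0306] R [[-1.0, 0.006, 0.0], [0.006, 1.0, 0.0], [-0.0, 0.0, -1.0]] f [-0.1  0.3 -0.3] gap 0.0649 gf 0.0
t 18.83 p [0.6736 0.2009 0.0306] R [[-1.0, 0.006, 0.0], [0.006, 1.0, 0.0], [-0.0, 0.0, -1.0]] f [-0.1  0.3 -0.3] gap 0.0649 gf 0.0
0.91 [439. 192. 122. 108.] [0.6456 0.2959 0.01  ] [136. 158. 158.]
0.9 [259. 238. 100. 101.] [0.671  0.2016 0.01  ] [140. 162. 161.]
0.68 [354.  27. 130.  54.] [0.5685 0.2442 0.01  ] [ 61. 103.  57.]
```

View pics/w10b.png

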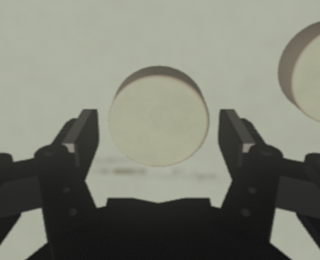

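Request:
step_arm(plan=[[[4,0,0],[0,0,0],65],[[4,0,0],[0,0,0],65],[[4,0,0],[0,0,0],0],[[4,0,0],[0,0,0],0],[[4,0,0],[0,0,0],0],[[4,0,0],[0,0,0],0],[[4,0,-5],[0,0,0],0],[[4,0,-20],[0,0,0],0],[[4,0,-45],[0,0,0],0],[[4,0,-70],[0,0,0],0],[[4,0,-90],[0,0,0],0],[[4,0,-90],[0,0,0],0]])

```text
time: 19.93
ee_pos: [0.6716, 0.2015, 0.1255]
ee_rot: [0.003, 0.003, 1.0, 0.001]
force: [0.8, -0.4, 0.4]
finger_gap: 0.0487
grasp_force: 62.0
```

```bash
python3 - <<'E'
from h import *
im=arm_look("w11")
for d in nets.trace("wrist","puck_0"):
    b=d["bbox"];print(round(d["conf"],2),np.round(b))
p=robot.get_obs()["ee_pos"]
for dz in(-.015,-.02,-.005):print(dz,proj(im,p+[0,0,dz]))
cv2.imwrite("pics/w11b.png",im["color"][120:380,100:420])
E
```

```text
t 19.93 p [0.6716 0.2015 0.1255] R [[-1.0, 0.006, 0.007], [0.006, 1.0, 0.002], [-0.007, 0.002, -1.0]] f [ 0.8 -0.4  0.4] gap 0.0487 gf 61.98104292852804
0.89 [312.  39.  76.  78.]
0.86 [259. 242.  93.  99.]
0.79 [370. 160.  66.  64.]
0.63 [478.  41.  67.  81.]
0.6 [275. 294.  52.  32.]
-0.015 [256.76038474 240.28764118]
-0.02 [256.78409009 236.1436774 ]
-0.005 [256.7081613  249.41688731]
```

View pics/w11b.png

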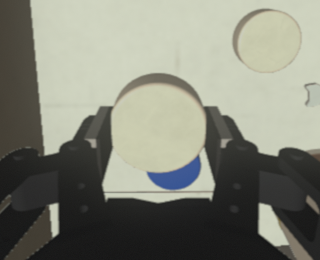

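Puck A is held flat and centred. Carrying it back over the tray.

Request:
step_arm(plan=[[[15,0,-25],[0,0,0],0],[[40,0,-50],[0,0,0],0],[[70,0,-65],[0,0,0],0],[[100,0,-65],[0,0,0],0],[[130,0,-65],[0,0,0],0],[[160,0,-65],[0,0,0],0],[[190,0,-65],[0,0,0],0],[[220,-20,-65],[0,0,0],0],[[244,-45,-65],[0,0,0],0],[[244,-75,-65],[0,0,0],0],[[244,-105,-65],[0,0,0],0],[[244,-135,-65],[0,0,0],0]])

```text
time: 21.03
ee_pos: [0.4233, 0.0664, 0.1846]
ee_rot: [-0.001, 0.002, 1.0, -0.0]
force: [1.4, -0.1, -0.0]
finger_gap: 0.0493
grasp_force: 62.2
```

Request:
step_arm(plan=[[[0,-30,0],[0,0,0],0],[[0,-60,0],[0,0,0],0],[[0,-60,25],[0,0,0],0],[[0,-60,50],[0,0,0],0],[[0,-60,75],[0,0,0],0],[[0,-60,90],[0,0,0],0],[[0,-60,90],[0,0,0],0],[[0,-60,90],[0,0,0],0]])

```text
time: 21.7
ee_pos: [0.4231, 0.0074, 0.0945]
ee_rot: [-0.002, 0.003, 1.0, 0.0]
force: [1.0, -0.2, -0.5]
finger_gap: 0.0487
grasp_force: 62.2
```

```bash
python3 - <<'E'
from h import *
im=arm_look("w12")
for d in nets.trace("wrist","puck_0"):
    b=d["bbox"];print(round(d["conf"],2),np.round(b),np.round(ray(im,b[0],b[1],.022),4))
print(tool([.4255,.0065,.056]))
cv2.imwrite("pics/w12b.png",im["color"])
E
```

```text
t 21.7 p [0.4231 0.0074 0.0945] R [[-1.0, 0.006, -0.003], [0.006, 1.0, 0.0], [0.003, 0.0, -1.0]] f [ 1.  -0.2 -0.5] gap 0.0487 gf 62.19992672427907
0.56 [258. 246.  95. 101.] [0.453  0.0075 0.022 ]
[-0.8 -1.  40.1]
```

View pics/w12b.png

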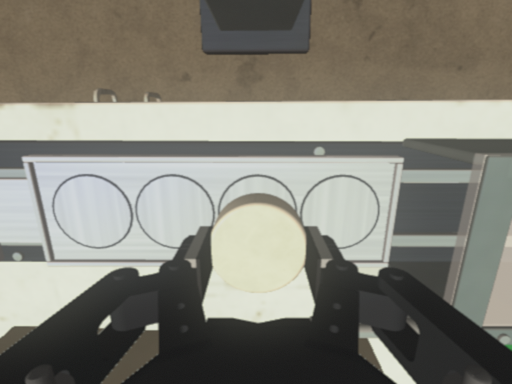

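```bash
python3 - <<'E'
from h import *
im=eyes.get_image("wrist")
for u,v in((92,211),(175,211.5),(258,212),(341,212)):print(np.round(ray(im,u,v,.022),4))
E
```

```text
[ 0.4262 -0.1148  0.022 ]
[ 0.4269 -0.0536  0.022 ]
[0.4277 0.0076 0.022 ]
[0.4281 0.0689 0.022 ]
```

Request:
step_arm(plan=[[[-4,0,12],[0,0,0],0],[[-4,0,25],[0,0,0],0],[[-4,0,34],[0,0,0],0],[[-4,0,38],[0,0,0],0],[[-4,0,39],[0,0,0],0],[[-4,0,39],[0,0,0],0]])

```text
time: 22.35
ee_pos: [0.4287, 0.0075, 0.0571]
ee_rot: [0.0, 0.003, 1.0, 0.0]
force: [-0.0, -0.3, -0.5]
finger_gap: 0.0488
grasp_force: 62.2
```

Request:
step_arm(plan=[[[1,0,2],[0,0,0],0],[[1,0,3],[0,0,0],0],[[1,0,4],[0,0,0],0],[[1,0,4],[0,0,0],0]])

```text
time: 22.68
ee_pos: [0.4276, 0.0074, 0.0531]
ee_rot: [0.0, 0.003, 1.0, 0.0]
force: [-0.7, -0.3, 4.9]
finger_gap: 0.0484
grasp_force: 62.8
```

Contact at z 0.053. Releasing, rising, and checking.

Request:
step_arm(plan=[[[0,0,0],[0,0,0],56],[[0,0,0],[0,0,0],60],[[0,0,0],[0,0,0],62],[[0,0,0],[0,0,0],62],[[0,0,-5],[0,0,0],62],[[0,0,-25],[0,0,0],62],[[0,0,-55],[0,0,0],70],[[0,0,-90],[0,0,0],75],[[0,0,-125],[0,0,0],75],[[0,0,-160],[0,0,0],75],[[0,0,-160],[0,0,0],75]])

```text
time: 23.6
ee_pos: [0.43, 0.0075, 0.2189]
ee_rot: [0.005, 0.003, 1.0, 0.0]
force: [0.9, -1.1, 0.0]
finger_gap: 0.075
grasp_force: 0.0
```

```bash
python3 - <<'E'
from h import *
im=arm_look("w13")
for d in nets.trace("wrist","puck_0"):
    b=d["bbox"];ys,xs=np.nonzero(d["pixels"]);print(round(d["conf"],2),np.round(b),np.round(ray(im,b[0],b[1],.032),4),im["color"][ys,xs].mean(0).round())
s=eyes.get_image("side")
for d in nets.trace("side","puck_0"):
    b=d["bbox"];ys,xs=np.nonzero(d["pixels"]);print(round(d["conf"],2),np.round(b),np.round(ray(s,b[0],b[1],.01),4),s["color"][ys,xs].mean(0).round())
E
```

```text
t 23.6 p [0.43   0.0075 0.2189] R [[-1.0, 0.006, 0.009], [0.006, 1.0, 0.0], [-0.009, 0.0, -1.0]] f [ 0.9 -1.1  0. ] gap 0.075 gf 0.0
0.9 [437. 257.  46.  39.] [0.54   0.2284 0.032 ] [ 88. 144.  83.]
0.61 [399. 373.  31.  22.] [0.7263 0.2079 0.032 ] [134.  83.  55.]
0.59 [259. 172.  52.  48.] [0.4306 0.0086 0.032 ] [202. 223. 222.]
0.8 [221. 274.  18.  21.] [0.5511 0.3821 0.01  ] [38. 62. 97.]
0.72 [207. 251.  16.  14.] [0.6404 0.2911 0.01  ] [137. 162. 178.]
0.71 [183. 230.  17.   9.] [0.771  0.2016 0.01  ] [128.  72.  44.]
0.59 [242. 248.  20.  13.] [0.5527 0.2404 0.01  ] [ 54. 112.  45.]
0.58 [305. 215.   6.  -1.] [ 0.4338 -0.056   0.01  ] [164. 195. 214.]
0.47 [314. 208.  29.  43.] [ 0.419  -0.1276  0.01  ] [140. 147. 157.]
```

Puck A lies on its mark and B is unmoved. Going for B.

Request:
step_arm(plan=[[[0,35,0],[0,0,0],75],[[0,70,0],[0,0,0],75],[[0,105,0],[0,0,0],75],[[0,140,0],[0,0,0],75],[[0,175,0],[0,0,0],75],[[-15,205,0],[0,0,0],75],[[-40,230,0],[0,0,0],75],[[-65,250,0],[0,0,0],75],[[-90,270,0],[0,0,0],75],[[-120,288,0],[0,0,0],75],[[-150,288,10],[0,0,0],75],[[-180,288,20],[0,0,0],75]])

```text
time: 24.8
ee_pos: [0.6098, 0.2954, 0.1905]
ee_rot: [-0.001, 0.002, 1.0, -0.0]
force: [0.6, -0.2, 1.2]
finger_gap: 0.0751
grasp_force: 0.0
```

Request:
step_arm(plan=[[[-15,0,20],[0,0,0],75],[[-32,0,45],[0,0,0],75],[[-32,0,62],[0,0,0],75],[[-32,0,62],[0,0,0],75],[[-32,0,62],[0,0,0],75]])

```text
time: 25.22
ee_pos: [0.6398, 0.2934, 0.1282]
ee_rot: [-0.002, 0.003, 1.0, -0.001]
force: [-0.7, 0.4, 1.1]
finger_gap: 0.075
grasp_force: 0.0
```

```bash
python3 - <<'E'
from h import *
st();im=eyes.get_image("wrist")
for d in nets.trace("wrist","puck_0"):
    b=d["bbox"];ys,xs=np.nonzero(d["pixels"]);print(round(d["conf"],2),np.round(b),np.round(ray(im,b[0],b[1],.01),4),im["color"][ys,xs].mean(0).round())
print(tool([.643,.2955,.03]))
E
```

```text
t 25.22 p [0.6398 0.2934 0.1282] R [[-1.0, 0.006, -0.005], [0.006, 1.0, -0.002], [0.005, -0.002, -1.0]] f [-0.7  0.4  1.1] gap 0.075 gf 0.0
0.71 [194. 306.  36.  48.] [0.7606 0.2276 0.01  ] [106.  68.  49.]
0.63 [363.  89.  73.  78.] [0.5544 0.3784 0.01  ] [ 59.  76. 101.]
0.59 [260. 198.  56.  58.] [0.6458 0.2954 0.01  ] [149. 173. 172.]
0.56 [193.  86.  72.  72.] [0.5516 0.2419 0.01  ] [ 77. 124.  74.]
[ -2.    1.2 101.3]
```

Request:
step_arm(plan=[[[-3,2,20],[0,0,0],70],[[-3,2,45],[0,0,0],70],[[-3,2,70],[0,0,0],70],[[-3,2,88],[0,0,0],70],[[-3,2,98],[0,0,0],70],[[-3,2,98],[0,0,0],70],[[-3,2,98],[0,0,0],70],[[-3,2,98],[0,0,0],0],[[-3,2,98],[0,0,0],0],[[-3,2,98],[0,0,0],0],[[-3,2,98],[0,0,0],0],[[-3,2,98],[0,0,0],0]])

```text
time: 26.32
ee_pos: [0.6453, 0.2965, 0.0354]
ee_rot: [0.002, 0.003, 1.0, 0.001]
force: [-2.7, -1.4, 8.3]
finger_gap: 0.048
grasp_force: 60.8
```

Request:
step_arm(plan=[[[0,0,-5],[0,0,0],0],[[0,0,-20],[0,0,0],0],[[0,0,-45],[0,0,0],0],[[0,0,-70],[0,0,0],0],[[0,0,-90],[0,0,0],0],[[0,0,-90],[0,0,0],0]])

```text
time: 26.82
ee_pos: [0.6464, 0.2971, 0.1289]
ee_rot: [0.004, 0.003, 1.0, 0.002]
force: [-0.4, 0.8, 0.8]
finger_gap: 0.0477
grasp_force: 61.7
```

```bash
python3 - <<'E'
from h import *
im=arm_look("w15")
for d in nets.trace("wrist","puck_0"):
    b=d["bbox"];print(round(d["conf"],2),np.round(b))
E
```

```text
t 26.82 p [0.6464 0.2971 0.1289] R [[-1.0, 0.006, 0.008], [0.006, 1.0, 0.004], [-0.008, 0.004, -1.0]] f [-0.4  0.8  0.8] gap 0.0477 gf 61.68661769013852
0.88 [187.  75.  72.  72.]
0.75 [359.  77.  72.  77.]
0.73 [259. 239.  86.  94.]
0.27 [17. 34. 30. 62.]
```

Request:
step_arm(plan=[[[15,0,-25],[0,0,0],0],[[40,0,-50],[0,0,0],0],[[70,0,-60],[0,0,0],0],[[100,0,-60],[0,0,0],0],[[130,0,-60],[0,0,0],0],[[160,-10,-60],[0,0,0],0],[[190,-30,-60],[0,0,0],0],[[216,-55,-60],[0,0,0],0],[[216,-90,-60],[0,0,0],0],[[216,-125,-60],[0,0,0],0],[[216,-160,-60],[0,0,0],0],[[216,-195,-60],[0,0,0],0]])

```text
time: 27.92
ee_pos: [0.4259, 0.101, 0.182]
ee_rot: [-0.0, 0.003, 1.0, -0.0]
force: [-0.0, -0.3, -0.2]
finger_gap: 0.0478
grasp_force: 61.9
```

Request:
step_arm(plan=[[[0,-30,0],[0,0,0],0],[[0,-60,0],[0,0,0],0],[[0,-90,0],[0,0,0],0],[[0,-120,0],[0,0,0],0],[[0,-150,0],[0,0,0],0],[[0,-180,0],[0,0,0],0],[[0,-215,0],[0,0,0],0],[[0,-215,30],[0,0,0],0],[[0,-215,60],[0,0,0],0],[[0,-215,90],[0,0,0],0],[[0,-215,90],[0,0,0],0],[[0,-215,90],[0,0,0],0]])

```text
time: 28.92
ee_pos: [0.424, -0.1122, 0.0915]
ee_rot: [-0.002, 0.003, 1.0, 0.001]
force: [0.1, -1.0, 0.2]
finger_gap: 0.0477
grasp_force: 62.0
```

```bash
python3 - <<'E'
from h import *
im=arm_look("w16")
for d in nets.trace("wrist","puck_0"):
    b=d["bbox"];print(round(d["conf"],2),np.round(b),np.round(ray(im,b[0],b[1],.032),4))
print(tool([.427,-.1135,.058]))
E
```

```text
t 28.92 p [ 0.424  -0.1122  0.0915] R [[-1.0, 0.006, -0.004], [0.006, 1.0, 0.001], [0.004, 0.001, -1.0]] f [ 0.1 -1.   0.2] gap 0.0477 gf 62.00543326092884
0.88 [435. 224.  91.  78.] [0.4311 0.0102 0.032 ]
0.58 [260. 237.  84.  97.] [ 0.4398 -0.1106  0.032 ]
[-0.8 -0.9 35.6]
```

Request:
step_arm(plan=[[[-2,0,12],[0,0,0],0],[[-2,0,24],[0,0,0],0],[[-2,0,31],[0,0,0],0],[[-2,0,34],[0,0,0],0],[[-2,0,35],[0,0,0],0],[[-2,0,36],[0,0,0],0],[[-2,0,36],[0,0,0],0]])

```text
time: 29.6
ee_pos: [0.4281, -0.1126, 0.0574]
ee_rot: [0.001, 0.003, 1.0, -0.0]
force: [-0.2, 0.8, 2.4]
finger_gap: 0.0475
grasp_force: 62.3
```

Request:
step_arm(plan=[[[1,0,1],[0,0,0],0],[[1,0,1],[0,0,0],0],[[1,0,1],[0,0,0],56],[[1,0,1],[0,0,0],60],[[1,0,1],[0,0,0],62],[[1,0,0],[0,0,0],62],[[1,0,-5],[0,0,0],62],[[1,0,-30],[0,0,0],62],[[1,0,-60],[0,0,0],62],[[1,0,-90],[0,0,0],62],[[1,0,-120],[0,0,0],40],[[1,0,-120],[0,0,0],40]])

```text
time: 30.6
ee_pos: [0.429, -0.1132, 0.1818]
ee_rot: [0.004, 0.003, 1.0, -0.001]
force: [2.1, -1.2, -0.1]
finger_gap: 0.0408
grasp_force: 0.0
```

```bash
python3 - <<'E'
from h import *
im=arm_look("w17");cv2.imwrite("pics/w17b.png",cv2.resize(im["color"],None,fx=1.4,fy=1.4))
for d in nets.trace("wrist","puck_0"):
    b=d["bbox"];print(round(d["conf"],2),np.round(b),np.round(ray(im,b[0],b[1],.032),4))
print(tool([.4255,-.1955,.078]))
E
```

```text
t 30.6 p [ 0.429  -0.1132  0.1818] R [[-1.0, 0.006, 0.008], [0.006, 1.0, -0.002], [-0.008, -0.002, -1.0]] f [ 2.1 -1.2 -0.1] gap 0.0408 gf 0.0
0.91 [381. 181.  58.  51.] [0.43   0.0094 0.032 ]
0.75 [259. 180.  49.  51.] [ 0.4287 -0.1122  0.032 ]
[  1.5 -82.7  99.7]
```

View pics/w17b.png

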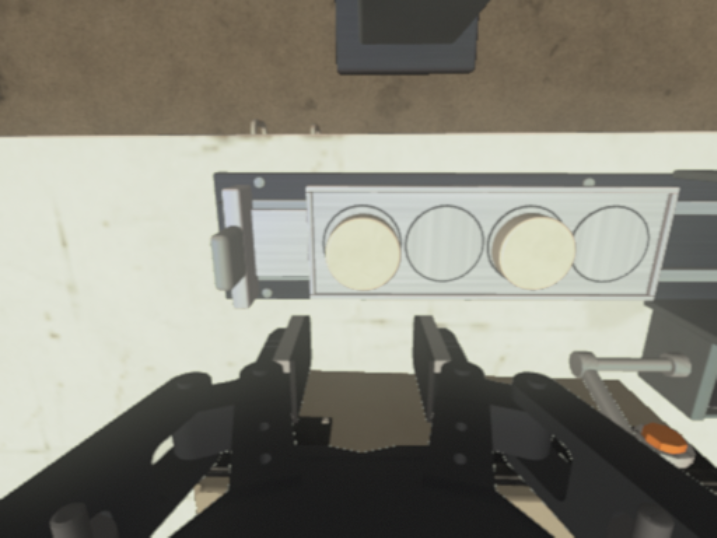

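Both pucks sit flat on their marks, at (363,253) and (534,250). Now the handle at (228,262).

Request:
step_arm(plan=[[[1,-30,0],[0,0,0],36],[[1,-60,0],[0,0,0],36],[[1,-85,10],[0,0,0],36],[[1,-85,40],[0,0,0],36],[[1,-85,70],[0,0,0],36],[[1,-85,90],[0,0,0],36],[[1,-85,100],[0,0,0],36],[[1,-85,100],[0,0,0],0],[[1,-85,100],[0,0,0],0],[[1,-85,100],[0,0,0],0],[[1,-85,100],[0,0,0],0],[[1,-85,100],[0,0,0],0]])

```text
time: 31.7
ee_pos: [0.4241, -0.1972, 0.0759]
ee_rot: [-0.001, 0.003, 1.0, 0.0]
force: [-1.1, -2.0, -21.0]
finger_gap: 0.0107
grasp_force: 58.2
```

Request:
step_arm(plan=[[[0,0,2],[0,0,0],0],[[0,0,2],[0,0,0],0],[[0,0,2],[0,0,0],0]])

```text
time: 31.95
ee_pos: [0.4242, -0.1975, 0.0757]
ee_rot: [-0.0, 0.003, 1.0, -0.0]
force: [-8.5, 0.2, 5.5]
finger_gap: 0.011
grasp_force: 61.8
```

Request:
step_arm(plan=[[[0,6,0],[0,0,0],0],[[0,18,0],[0,0,0],0],[[0,34,0],[0,0,0],0],[[0,52,0],[0,0,0],0],[[0,70,0],[0,0,0],0],[[0,88,0],[0,0,0],0],[[0,106,0],[0,0,0],0],[[0,124,0],[0,0,0],0],[[0,142,0],[0,0,0],0],[[0,160,0],[0,0,0],0],[[0,178,0],[0,0,0],0],[[0,196,0],[0,0,0],0]])

```text
time: 32.95
ee_pos: [0.4259, -0.001, 0.0757]
ee_rot: [0.0, 0.003, 1.0, -0.0]
force: [-5.4, -2.9, 2.7]
finger_gap: 0.0106
grasp_force: 61.4
```

Request:
step_arm(plan=[[[0,15,0],[0,0,0],0],[[0,30,0],[0,0,0],0],[[0,42,0],[0,0,0],0],[[0,52,0],[0,0,0],0],[[0,60,0],[0,0,0],0],[[0,65,0],[0,0,0],0],[[0,68,0],[0,0,0],0],[[0,70,0],[0,0,0],0],[[0,71,0],[0,0,0],0],[[0,71,0],[0,0,0],0],[[0,71,0],[0,0,0],0]])

```text
time: 33.87
ee_pos: [0.4265, 0.0668, 0.0757]
ee_rot: [0.001, 0.004, 1.0, -0.003]
force: [-4.6, -19.3, 5.0]
finger_gap: 0.011
grasp_force: 61.9
```

Carriage is at its stop. Releasing, then over to the wheel.

Request:
step_arm(plan=[[[0,-2,0],[0,0,0],36],[[0,-3,0],[0,0,0],36],[[0,-3,0],[0,0,0],36],[[0,-3,-30],[0,0,0],36],[[0,-3,-65],[0,0,0],36],[[-20,20,-80],[0,0,0],0],[[-45,45,-80],[0,0,0],0],[[-75,65,-80],[0,0,0],0],[[-98,77,-70],[0,0,0],0],[[-98,77,-45],[0,0,0],0],[[-98,77,-30],[0,0,0],0],[[-98,77,-30],[0,0,0],0]])

```text
time: 34.87
ee_pos: [0.5241, 0.1461, 0.102]
ee_rot: [-0.002, 0.003, 1.0, -0.0]
force: [-0.3, -0.1, -0.8]
finger_gap: -0.0002
grasp_force: 0.0
```

```bash
python3 - <<'E'
from h import *
im=arm_look("w18");a=im["color"][0:240,0:480]
cv2.imwrite("pics/c18.png",cv2.resize(a,(800,400)))
print(tool([.5245,.1467,.0945]))
E
```

```text
t 34.87 p [0.5241 0.1461 0.102 ] R [[-1.0, 0.005, -0.004], [0.005, 1.0, -0.0], [0.004, -0.0, -1.0]] f [-0.3 -0.1 -0.8] gap -0.0002 gf 0.0
[0.  0.7 9.2]
```

View pics/c18.png

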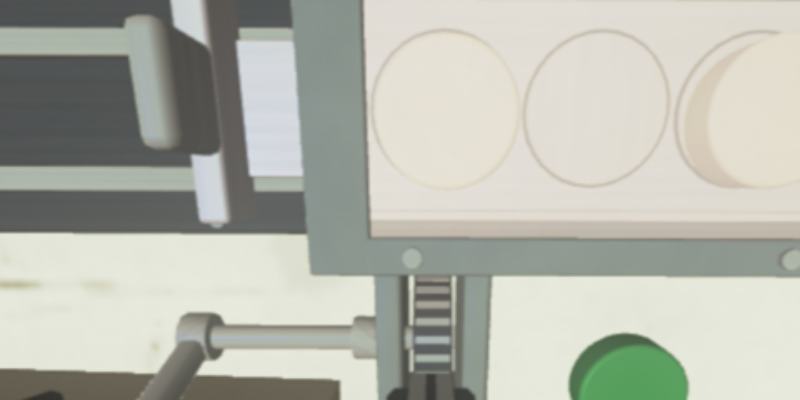

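Both pucks show under the roof pane on their marks, and the tab is at its home position. Pressing on the wheel.

Request:
step_arm(plan=[[[0,0.5,5],[0,0,0],0],[[0,0.5,7],[0,0,0],0],[[0,0.5,8],[0,0,0],0],[[0,0.5,8],[0,0,0],0]])

```text
time: 35.25
ee_pos: [0.5255, 0.1463, 0.0973]
ee_rot: [0.001, 0.003, 1.0, 0.0]
force: [0.4, 0.1, -0.2]
finger_gap: 0.0002
grasp_force: 0.0
```

Request:
step_arm(plan=[[[0,0,2],[0,0,0],0],[[0,0,3],[0,0,0],0],[[0,0,3],[0,0,0],0]])

```text
time: 35.5
ee_pos: [0.5257, 0.1464, 0.0946]
ee_rot: [0.001, 0.003, 1.0, 0.0]
force: [-1.4, 0.4, 7.9]
finger_gap: 0.0001
grasp_force: 3.8
```

Request:
step_arm(plan=[[[4,0,0],[0,0,0],0],[[8,0,0],[0,0,0],0],[[12,0,0],[0,0,0],0],[[16,0,0],[0,0,0],0],[[20,0,0],[0,0,0],0],[[21,0,0],[0,0,0],0],[[21,0,-7],[0,0,0],0],[[11,0,-7],[0,0,0],0],[[0,0,-7],[0,0,0],0],[[0,0,-2],[0,0,0],0],[[0,0,0],[0,0,0],0],[[0,0,0],[0,0,0],0]])

```text
time: 36.5
ee_pos: [0.5271, 0.1465, 0.0943]
ee_rot: [0.002, 0.003, 1.0, 0.0]
force: [3.4, -0.2, 9.9]
finger_gap: -0.0001
grasp_force: 4.5
```

Request:
step_arm(plan=[[[4,0,0],[0,0,0],0],[[8,0,0],[0,0,0],0],[[12,0,0],[0,0,0],0],[[16,0,0],[0,0,0],0],[[20,0,0],[0,0,0],0],[[21,0,0],[0,0,0],0],[[21,0,-7],[0,0,0],0],[[11,0,-7],[0,0,0],0],[[0,0,-7],[0,0,0],0],[[0,0,-2],[0,0,0],0],[[0,0,0],[0,0,0],0],[[0,0,0],[0,0,0],0]])

```text
time: 37.5
ee_pos: [0.5272, 0.1465, 0.0943]
ee_rot: [0.002, 0.003, 1.0, 0.0]
force: [2.1, 1.2, 10.4]
finger_gap: 0.0002
grasp_force: 5.3
```

Request:
step_arm(plan=[[[4,0,0],[0,0,0],0],[[8,0,0],[0,0,0],0],[[12,0,0],[0,0,0],0],[[16,0,0],[0,0,0],0],[[20,0,0],[0,0,0],0],[[21,0,0],[0,0,0],0],[[21,0,-7],[0,0,0],0],[[11,0,-7],[0,0,0],0],[[0,0,-7],[0,0,0],0],[[0,0,-2],[0,0,0],0],[[0,0,0],[0,0,0],0],[[0,0,0],[0,0,0],0]])

```text
time: 38.5
ee_pos: [0.5272, 0.1465, 0.0942]
ee_rot: [0.002, 0.003, 1.0, 0.0]
force: [3.1, -1.7, 12.0]
finger_gap: -0.0002
grasp_force: 5.8
```

Request:
step_arm(plan=[[[4,0,0],[0,0,0],0],[[8,0,0],[0,0,0],0],[[12,0,0],[0,0,0],0],[[16,0,0],[0,0,0],0],[[20,0,0],[0,0,0],0],[[20,0,-7],[0,0,0],0],[[20,0,-30],[0,0,0],0],[[20,0,-50],[0,0,0],0],[[20,0,-50],[0,0,0],0]])

```text
time: 39.25
ee_pos: [0.506, 0.1467, 0.1462]
ee_rot: [0.001, 0.003, 1.0, 0.001]
force: [0.7, 0.3, 0.0]
finger_gap: 0.0002
grasp_force: 0.0
```

```bash
python3 - <<'E'
from h import *
im=arm_look("w19");a=im["color"][0:240,0:480]
cv2.imwrite("pics/c19.png",cv2.resize(a,(800,400)))
E
```

```text
t 39.25 p [0.506  0.1467 0.1462] R [[-1.0, 0.006, 0.003], [0.006, 1.0, 0.001], [-0.003, 0.001, -1.0]] f [0.7 0.3 0. ] gap 0.0002 gf 0.0
```

View pics/c19.png

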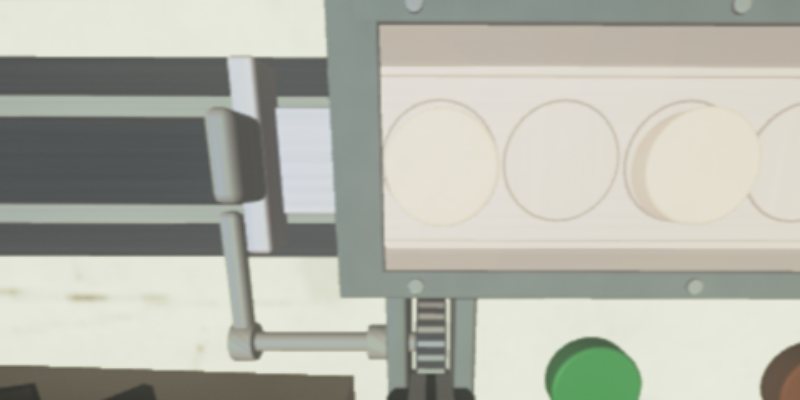

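The arm lies across the carriage end as at the start. A quick numeric check of its angle, then hand in.

```bash
python3 - <<'E'
from h import *
im=eyes.get_image("wrist")
for th in (0,.1,.2,.4):
    c,s=np.cos(th),np.sin(th);print(th,proj(im,[.514-.065*c-.005*s,.053,.04+.065*s+.005*c])*1.6667)
for c in("scene","side"):
    s=eyes.get_image(c)
    for d in nets.trace(c,"puck_0"):
        b=d["bbox"];ys,xs=np.nonzero(d["pixels"]);print(c,round(d["conf"],2),np.round(b),np.round(ray(s,b[0],b[1],.01),3),s["color"][ys,xs].mean(0).round() if len(ys) else 0)
E
```

```text
0 [225.45318924 212.99703187]
0.1 [219.26981081 213.63994352]
0.2 [213.02766227 215.83515476]
0.4 [200.74396945 225.28910492]
scene 0.61 [212. 204.  12.   8.] [0.437 0.151 0.01 ] [179. 198. 204.]
scene 0.59 [260. 165.  13.   7.] [0.765 0.22  0.01 ] [177. 116.  91.]
scene 0.52 [221. 183.  10.   5.] [0.546 0.234 0.01 ] [ 93. 144.  88.]
side 0.72 [222. 272.  22.  17.] [0.55  0.377 0.01 ] [ 45.  69. 103.]
side 0.54 [184. 233.  17.  11.] [0.758 0.218 0.01 ] [131.  77.  50.]
side 0.49 [241. 249.  22.  10.] [0.552 0.247 0.01 ] [ 56. 115.  48.]
```

The arm is level (tip seen at ~(232,213), against a predicted (225,213) for 0 rad). No white pucks are left on the worktop.

```bash
python3 - <<'E'
from rig import workorder
print(workorder.close_job())
E
```

```text
the job is handed in; nothing more can be done
None
```

I handed the job in at about 40 s: both white pucks found are flat in the tray, the carriage is at its home stop and the lock arm is rolled back level, but the hand-in returned no verdict.

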